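Lay out the flashover test

TASK

Lay out the flashover test: stand the tall slim ribbed insulator upright on the test stand, midway between its two ball posts, then set the brass electrode, stem up, centred on top of it. On the aluminium earth plate, stand the short fat ribbed insulator behind the brass stud (on the side away from the robot), midway between the stud and the plate's far end, and the aluminium capacitor can upright in front of the stud, midway between the stud and the plate's near end, both on the plate's centre line. Leave the jar and the terminal block where they are.

Things in the scene. Friction and masses are not known exactly. Their poses are not given: they have to be found in the camera images.
- tall_center (a point): tall slim off-white porcelain insulator with five ribs and a steel top face, a cylinder 44 mm in diameter over the ribs and 85 mm high, about 0.26 kg, loose, standing upright in one of the rack's three places (any of them). The point is its centre, half-way up, 42.5 mm above its underside; z is its axis, up. Its top and bottom are flat.
- short_center (a point): short fat off-white porcelain insulator with two ribs and a steel top face, a cylinder 56 mm in diameter over the ribs and 50 mm high, about 0.24 kg, loose, standing upright in one of the rack's three places. The point is its centre, half-way up, 25 mm above its underside; z is its axis, up.
- electrode_center (a point): brass electrode, loose on the table: a flat disc 52 mm in diameter and 10 mm thick with a stem 18 mm in diameter standing up 38 mm from its middle, 48 mm high overall, about 0.25 kg. The point is on its axis half-way up, 24 mm above its underside (so on the stem); z is its axis, stem up. Grip it by the stem, above the disc.
- can_center (a point): bare aluminium capacitor can, loose and upright on the table: 44 mm in diameter, 65 mm high with its black top, and two brass terminals 6 mm thick rising 7 mm more from the top; about 0.12 kg. The point is on its axis, 32.5 mm above its underside; z is its axis, up.
- stand: test stand, fixed, left or right on the table: a flat grey base 224 mm long (its y), 70 mm wide (its x), 8 mm high, with two red posts that carry steel balls 28 mm in diameter, at y = +90 and -90 mm, ball tops 86 mm above the table. Origin: middle of the base's underside, midway between the posts; x points away from the robot, turned up to 0.3 rad; z up.
- plate: aluminium earth plate, fixed, on the other side from the stand: 220 mm long (its x), 90 mm wide (y), 6 mm thick, with a brass stud in the middle (20 mm collar, 10 mm stud, top 36 mm above the table). Origin: middle of its underside, on the stud's axis; +x points to its far end, away from the robot, turned up to 0.3 rad. Midway from stud to far end is x = +55 mm, to near end -55 mm.
- rack: low grey rack, fixed, at the far side, open above: floor board 136 mm deep (its x), 310 mm long (its y), upper face 12 mm above the table, places at y = -100, 0, +100 mm. A steel retaining rail along its front (x = -65 mm) and a ledge along its back (x = +65 mm) rise 28 mm above the board: lift things over. Origin: middle of its underside; +x points away from the robot, turned up to 0.1 rad.
- jar_center (a point): bystander: amber glass jar with a white lid and paper label, 48 mm in diameter, 75 mm high, loose, in the remaining place of the rack. The point is its centre, half-way up.
- block_center (a point): bystander: black terminal block 34 x 52 x 26 mm with two metal binding posts 14 mm high on top, loose on the table near the electrode and the can. The point is the centre of the black body, 13 mm above its underside; the long side is its y.

How it is judged:
At the end, for the whole second after the job is handed in: Tall insulator upright on the stand within 12 mm of midway between the posts; electrode stem up on it within 10 mm of its axis; short insulator and can upright on the plate 55 mm behind and in front of the stud, each within 13 mm along and across; all released and at rest (horizontal distance between tall_center and stand below 0.012 m and z of tall_center in the frame of stand between 0.0465 and 0.0545 m and horizontal distance between electrode_center and tall_center below 0.01 m and z of electrode_center in the frame of tall_center between 0.0625 and 0.0705 m and x of short_center in the frame of plate between 0.042 and 0.068 m and y of short_center in the frame of plate between -0.013 and 0.013 m and z of short_center in the frame of plate between 0.027 and 0.035 m and x of can_center in the frame of plate between -0.068 and -0.042 m and y of can_center in the frame of plate between -0.013 and 0.013 m and z of can_center in the frame of plate between 0.0345 and 0.0425 m and angle between each of tall_center, short_center, can_center, electrode_center's own z axis and vertical below 0.1 rad and linear speed of each of tall, short, can, electrode below 0.02 m/s); the robot touches nothing.
It fails at once if the jar is moved more than 25 mm (distance of jar_center from where it was at the start of the episode above 0.025 m).
It fails at once if the terminal block is moved more than 25 mm (distance of block_center from where it was at the start of the episode above 0.025 m).
It also fails if it takes over 122 s, if anything falls off the work surface, if the arm or the gripper's body presses on something with over 40 N, if the wrist force passes 120 N, or if a joint passes its speed limit or range.

ROBOT

A 6-joint arm with a two-finger parallel gripper is mounted at the origin on the work surface. World frame = base frame: x ahead of the robot, y to its left, z up, the work surface at z = 0. Lengths are in m, angles in rad, forces in N, time in s.
With the tool pointing down it reaches from about 0.425 to 1.125 m from the base axis. Payload 14.9 kg.
Tool frame: the origin (TCP) lies at the very end of the fingers, on their centre line; the grasp point (between the pads) lies 19 mm behind it; z points along the fingers, y is the line along which they close (so a half turn about z gives the same grasp; the last joint's range is limited). The gripper opens to 91 mm and grips with 3 to 60 N. Pads are 32 mm wide; open, the fingers measure 118 mm over their backs; the gripper's body (76 mm by 178 mm) begins 60 mm behind the grasp point.
Start: joints at [-1.155, 0.379, 1.734, -0, 1.028, -0.033], TCP at [0.304, -0.631, 0.214] pointing down, gripper open.
Joint ranges: [-2.77, 2.77], [-0.74, 2.19], [0, 2.66], [-1.06, 4.2], [0.31, 2.87], [-3.08, 3.08]. Speed limits (rad/s): [1.89, 1.89, 2.39, 3.14, 3.14, 3.14].

INTERFACE

Orientations are given as a rotation vector (axis times angle).
In Python, from plant import manip, imaging, job gives the robot as it stands.
- The arm moves only by the tool servo_tool, never from a script. Its argument "motion" is a list of rows, each a list of 3 entries, a list of its own where there are three numbers: the turn, a rotation vector about the world's x, y, z in degrees, then the shift along the world's x, y, z in cm, then the finger opening in cm, from 0 to 9.12. A call has 1 to 5 rows; each row is the pose to reach, as a shift and turn from the pose commanded when the call began; what a row does not reach only later rows make up. A row lasts 1/12 s, in which the tool goes at most 41.7 mm and 7.16 degrees, less where a joint would pass 70% of its speed; a pose out of reach is approached as far as the arm can. A call with a gripper value outside its range is refused whole. The fingers move at their own pace and stop on an object; "force" is the grip in N (left out, the last holds). Time passes only in rows, so rows that repeat a pose let the fingers close. It gives the time, the measured TCP pose, the force, the opening and the grip force at its end, in the units of the state.
- manip.read_state(): the state, without advancing time (a new reading comes with each control period).
- imaging.camera(name): name is "scene" or "top" or "wrist"; returns the picture (400x640x3 uint8, red, green, blue); there is no depth.
- imaging.get_calibration(name): a dict with "mtx" (3x3 intrinsics, pixels), "xyz" and "rotation" of the camera in the world. Camera axes: x right, y up, looking along -z (the intrinsics and any distortion apply to the point x, -y, -z); pixel columns grow to the right and rows downward; lengths in m; the calibration is good to about 2 mm. A picture is of the moment at which its call begins: read the wrist's pose just before it. get_calibration takes no time and is no camera call; for the wrist camera it gives the pose at the moment of the call.
- job.job_done(): hands the job in; it is judged then, once.
The state is a dict: "time_s": time; "joints": joint angles; "joint_velocities": joint speeds; "joint_efforts": joint torques, N m; "ee_pos": TCP position; "orientation": TCP orientation; "wrist_force": force on the tool from outside, world axes, zero at the start; "moment": the same for the moment, N m; "finger_gap": finger opening in m; "grasp_force": force on a finger pad.
Only numpy, scipy, OpenCV 4.12 (cv2) and the standard library are available. Lean on these libraries where they do the work, as an engineer would, in place of code of your own. Each camera call takes 0.05 s, during which the arm holds its last target. There are 200 camera calls.

## Working session

There is one attempt and no reset: what is moved stays moved. The work goes in short steps, Python scripts to look and compute and a tool call to move; the robot and the scene stay as the last step left them, time stands still between calls to the robot, and variables do not carry over. Pictures are saved under pics/ and viewed, at most 14 in all, crops included, and the job is handed in when it is done.

Besides the shell and the picture viewer there is one more tool, called after "Call:" by a JSON object that holds its "api" and its "payload", one argument or row to a line. servo_tool: Moves the arm, as the interface text tells. Its arguments: {"type":"object","properties":{"motion":{"type":"array","items":{"type":"array"}},"force":{"type":"number"}},"required":["motion"]}

```bash
mkdir -p pics; ls; cat > h.py <<'E'
import numpy as np,cv2
from plant import manip,imaging,job
def snap(n,f):
    im=imaging.camera(n); cv2.imwrite(f'pics/{f}.png',im[:,:,::-1]); return im
def ray(cal,u,v):
    K=np.array(cal['mtx']);R=np.array(cal['rotation'])
    if R.size==3: R=cv2.Rodrigues(R)[0]
    p=np.linalg.inv(K)@[u,v,1]
    return np.array(cal['xyz']),R@np.array([p[0],-p[1],-p[2]])
def atz(cal,u,v,z):
    o,d=ray(cal,u,v); return o+d*(z-o[2])/d[2]
def proj(cal,P):
    K=np.array(cal['mtx']);R=np.array(cal['rotation'])
    if R.size==3: R=cv2.Rodrigues(R)[0]
    q=R.T@(np.array(P)-np.array(cal['xyz'])); q=K@[q[0],-q[1],-q[2]]; return q[:2]/q[2]
def tri(c1,p1,c2,p2):
    o1,d1=ray(c1,*p1);o2,d2=ray(c2,*p2)
    s=np.linalg.lstsq(np.c_[d1,-d2],o2-o1,rcond=None)[0]
    a=o1+s[0]*d1;b=o2+s[1]*d2; return (a+b)/2,np.linalg.norm(a-b)
E
python3 - <<'E'
from h import *
for n in ['scene','top','wrist']:
    im=snap(n,n); print(n,imaging.get_calibration(n))
    if n!='wrist': cv2.imwrite(f'pics/{n}L.png',cv2.resize(im[:,:,::-1],(800,500),interpolation=cv2.INTER_CUBIC))
print(manip.read_state())
E
```

```text
pics
scene {'mtx': array([[397.49980303,   0.        , 324.00657483],
       [  0.        , 397.49980303, 199.19462399],
       [  0.        ,   0.        ,   1.        ]]), 'xyz': array([ 0.98167644, -0.04026822,  0.80760784]), 'rotation': array([0.42390656, 0.3869168 , 1.42728447])}
top {'mtx': array([[388.10700401,   0.        , 321.59896465],
       [  0.        , 388.10700401, 204.69335441],
       [  0.        ,   0.        ,   1.        ]]), 'xyz': array([ 0.42771224, -0.00405059,  1.06763757]), 'rotation': array([ 0.09415141, -0.08406593, -1.59062237])}
wrist {'mtx': array([[360.75475438,   0.        , 313.45366196],
       [  0.        , 360.75475438, 199.61872796],
       [  0.        ,   0.        ,   1.        ]]), 'xyz': array([ 0.37453196, -0.596277  ,  0.38482076]), 'rotation': array([-0.2535166 ,  0.15924599, -1.11394763])}
{'time_s': 0.15, 'joints': array([-1.15531652e+00,  3.79320344e-01,  1.73464694e+00, -6.49894115e-06,
        1.02850852e+00, -3.32909816e-02]), 'joint_velocities': array([-7.40329105e-04, -6.15944288e-04, -6.31985712e-04,  7.30841679e-05,
       -8.98909403e-04,  1.52803344e-03]), 'joint_efforts': array([ 1.31658417e-04, -7.64110565e+01, -4.34654725e+01,  6.50454964e-02,
        4.09855437e-02, -5.62577611e-05]), 'ee_pos': array([ 0.30357542, -0.6304046 ,  0.21341623]), 'orientation': array([-3.06199071e+00, -6.98839447e-01,  2.71994967e-04]), 'wrist_force': array([-0.73178556,  0.46434291, -0.48428959]), 'moment': array([ 0.05112033, -0.03377304, -0.01617206]), 'grasp_force': 0.0, 'finger_gap': 0.09124833747302381}
```

View pics/topL.png

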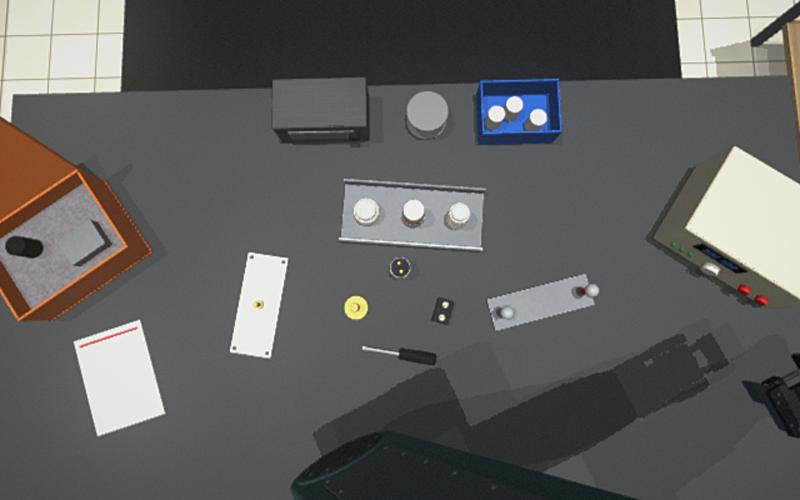

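View pics/sceneL.png

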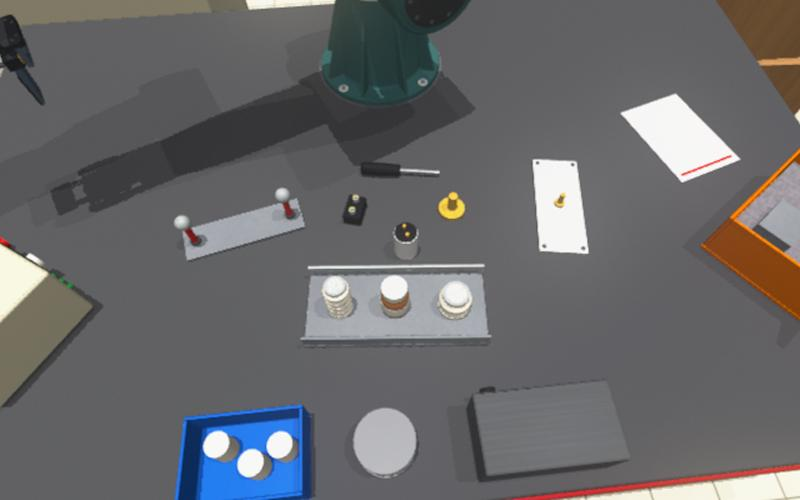

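The top view shows the plate on the left at ~(258,305) and the stand on the right at ~(545,302). In the rack, left to right, are short (366,211), jar (413,211) and tall (459,214). On the table are the electrode (355,308), can (400,267) and block (443,310). I'll enlarge both views to read pixels.

```bash
python3 - <<'E'
import cv2
a=cv2.imread('pics/top.png')[130:300,180:500]; cv2.imwrite('pics/topC.png',cv2.resize(a,None,fx=2.5,fy=2.5,interpolation=cv2.INTER_CUBIC))
a=cv2.imread('pics/scene.png')[80:290,130:490]; cv2.imwrite('pics/sceneC.png',cv2.resize(a,(792,462),interpolation=cv2.INTER_CUBIC))
E
```

```text
(no output)
```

View pics/topC.png

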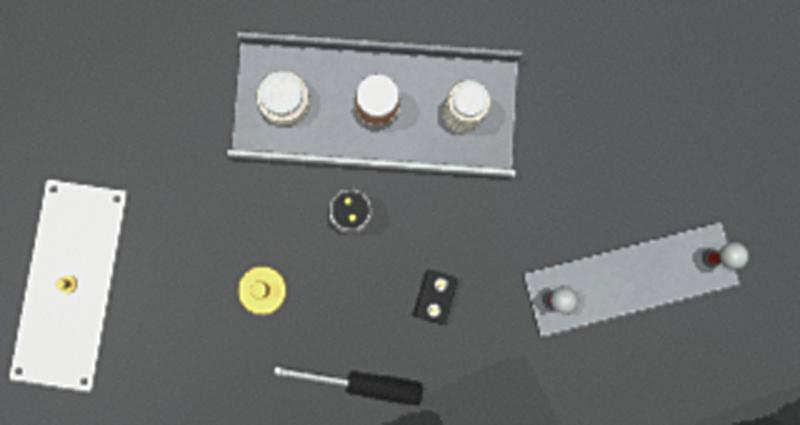

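View pics/sceneC.png

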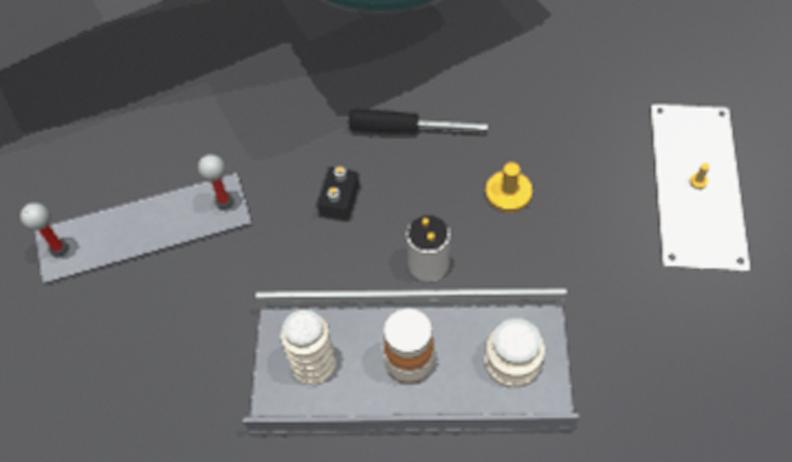

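Readings in crop pixels, top / scene:
- tall top face: (469,98) / (305,327)
- short top face: (283,92) / (517,341)
- can top: (351,210) / (429,231)
- stem top: (260,289) / (512,168)
- balls: (564,300), (734,256) / (210,166), (36,215)
- plate corners and stud also read off

Next I triangulate these.

```bash
python3 - <<'E'
from h import *
np.set_printoptions(precision=4,suppress=True)
ct=imaging.get_calibration('top');cs=imaging.get_calibration('scene')
T=lambda p:(180+p[0]/2.5-.3,130+p[1]/2.5-.3)
S=lambda p:(130+p[0]/2.2-.3,80+p[1]/2.2-.3)
P=dict(tall=((469,98),(305,327)),short=((283,92),(517,341)),jar=((377,95),(409,329)),can=((351,210),(429,231)),stem=((260,289),(512,168)),disc=((262,290),(509,190)),
b1=((564,300),(210,166)),b2=((734,256),(36,215)),pFL=((47,181),(748,269)),pFR=((126,191),(663,265)),pNR=((91,391),(652,105)),pNL=((11,380),(729,108)),stud=((65,282),(704,168)),
sLF=((525,273),(250,221)),sLN=((542,335),(238,175)),sRF=((720,223),(44,282)),blk1=((440,285),(334,194)),blk2=((433,311),(340,173)),
railL=((229,153),(566,293)),railR=((515,173),(257,295)))
R={}
for k,(a,b) in P.items():
    R[k],e=tri(ct,T(a),cs,S(b)); print(k,R[k],round(e,4))
c=sum(R[k] for k in['pFL','pFR','pNR','pNL'])/4; d=R['pFL']+R['pFR']-R['pNR']-R['pNL']
print('plate',c,np.linalg.norm(d)/2,'yaw',np.arctan2(d[1],d[0]))
d=R['b1']-R['b2'];print('stand',(R['b1']+R['b2'])/2,np.linalg.norm(d),'yaw',np.arctan2(-d[0],d[1]))
d=R['railL']-R['railR'];print('rack yaw',np.arctan2(-d[0],d[1]),np.linalg.norm(d))
E
```

```text
tall [ 0.6269 -0.1166  0.0977] 0.0007
short [0.6452 0.0758 0.0624] 0.0021
jar [ 0.6342 -0.0235  0.0878] 0.0007
can [0.5182 0.0066 0.0669] 0.0021
stem [0.4391 0.1037 0.0511] 0.0028
disc [0.4383 0.1049 0.009 ] 0.0007
b1 [ 0.421  -0.209   0.0766] 0.0011
b2 [ 0.4617 -0.383   0.075 ] 0.0011
pFL [0.5632 0.3412 0.0052] 0.0005
pFR [0.5498 0.2529 0.0072] 0.0011
pNR [0.3341 0.2912 0.0061] 0.0018
pNL [0.3478 0.3795 0.0051] 0.0041
stud [0.4513 0.3128 0.0365] 0.0042
sLF [ 0.4505 -0.1804  0.0124] 0.0008
sLN [ 0.3835 -0.1957  0.0071] 0.0032
sRF [ 0.5003 -0.3959  0.0079] 0.0008
blk1 [ 0.4393 -0.0867  0.0328] 0.0003
blk2 [ 0.4121 -0.0786  0.0326] 0.0
railL [0.5857 0.1371 0.0346] 0.0023
railR [ 0.5565 -0.1696  0.0381] 0.0012
plate [0.4487 0.3162 0.0059] 0.21892081882662617 yaw -0.17579242342018467
stand [ 0.4414 -0.296   0.0758] 0.17871350004997794 yaw 0.22984812765889506
rack yaw -0.09490135258100489 0.3080347673177364
```

Call:
{"api": "servo_tool", "payload": {
  "motion": [
    [[0,0,-5],[2,3,0],9],
    [[0,0,-10],[4,6.5,0],9],
    [[0,0,-15],[6,10,0],9],
    [[0,0,-20],[8,13.5,0],9],
    [[0,0,-25.7],[10,17,0],9]
  ],
  "force": 25
}}

```text
time_s: 0.57
ee_pos: [0.4041, -0.4589, 0.2137]
orientation: [-3.141, 0.007, 0.0]
wrist_force: [0.6, -1.3, -0.2]
finger_gap: 0.0899
grasp_force: 0.0
```

Call:
{"api": "servo_tool", "payload": {
  "motion": [
    [[0,0,0],[2,3.4,0],9],
    [[0,0,0],[4,6.8,0],9],
    [[0,0,0],[6,10.2,0],9],
    [[0,0,0],[8,13.6,0],9],
    [[0,0,0],[10,17,0],9]
  ]
}}

```text
time_s: 0.98
ee_pos: [0.5043, -0.2889, 0.214]
orientation: [3.142, 0.0, 0.0]
wrist_force: [1.0, -1.0, 0.2]
finger_gap: 0.09
grasp_force: 0.0
```

Call:
{"api": "servo_tool", "payload": {
  "motion": [
    [[0,0,0],[2,3.4,0],9],
    [[0,0,0],[4,6.8,0],9],
    [[0,0,0],[6,10.2,0],9],
    [[0,0,0],[6.3,12,0],9],
    [[0,0,0],[6.3,12,0],9]
  ]
}}

```text
time_s: 1.4
ee_pos: [0.5675, -0.1674, 0.2137]
orientation: [-3.141, -0.005, 0.001]
wrist_force: [-0.1, -0.7, -0.1]
finger_gap: 0.0899
grasp_force: 0.0
```

```bash
python3 - <<'E'
from h import *
c=imaging.get_calibration('wrist'); im=snap('wrist','w1'); print(c['xyz'],c['rotation'])
for P in [(.627,-.1166,.097),(.634,-.0235,.087),(.645,.0758,.062)]: print(proj(c,P))
E
```

```text
[ 0.64628768 -0.16744687  0.38502629] [-0.22337837  0.22234441 -1.55571581]
[248.22443647 119.76669482]
[133.88154227 109.57609392]
[30.46915349 94.78856669]
```

View pics/w1.png

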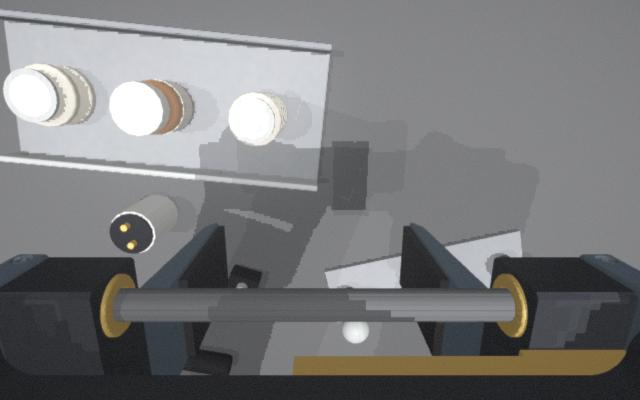

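The tall top face is at ~(252,118) against a predicted (248,120). The short insulator and jar also agree within a few px. I go above the tall one at (0.628, -0.119) and descend with 7.5 cm opening.

Call:
{"api": "servo_tool", "payload": {
  "motion": [
    [[0,0,0],[3,2.4,0],7.5],
    [[0,0,0],[6.05,4.8,0],7.5],
    [[0,0,0],[6.05,4.8,0],7.5],
    [[0,0,0],[6.05,4.8,-4],7.5],
    [[0,0,0],[6.05,4.8,-7],7.5]
  ]
}}

```text
time_s: 1.87
ee_pos: [0.6277, -0.1235, 0.1433]
orientation: [3.141, 0.001, 0.003]
wrist_force: [-0.9, -0.6, -1.1]
finger_gap: 0.0749
grasp_force: 0.0
```

Call:
{"api": "servo_tool", "payload": {
  "motion": [
    [[0,0,0],[0,0,-3],7.5],
    [[0,0,0],[0,0,-6],7.5],
    [[0,0,0],[0,0,-8.5],7.5],
    [[0,0,0],[0,0,-9.9],7.5],
    [[0,0,0],[0,0,-9.9],7.5]
  ]
}}

```text
time_s: 2.28
ee_pos: [0.6251, -0.1232, 0.042]
orientation: [-3.141, 0.001, 0.007]
wrist_force: [-0.6, -0.4, -0.6]
finger_gap: 0.0752
grasp_force: 0.0
```

Call:
{"api": "servo_tool", "payload": {
  "motion": [
    [[0,0,0],[0,0,0],3.5],
    [[0,0,0],[0,0,0],3.5],
    [[0,0,0],[0,0,0],3.5],
    [[0,0,0],[0,0,0],3.5],
    [[0,0,0],[0,0,0],3.5]
  ]
}}

```text
time_s: 2.7
ee_pos: [0.6279, -0.1226, 0.0461]
orientation: [3.142, 0.0, 0.003]
wrist_force: [0.3, 3.3, 1.5]
finger_gap: 0.0442
grasp_force: 1.5
```

Call:
{"api": "servo_tool", "payload": {
  "motion": [
    [[0,0,0],[0,0,0],3.5],
    [[0,0,0],[0,0,0],3.5],
    [[0,0,0],[0,0,0],3.5]
  ]
}}

```text
time_s: 2.95
ee_pos: [0.6279, -0.1227, 0.046]
orientation: [3.141, 0.001, 0.002]
wrist_force: [-1.0, 2.5, 8.6]
finger_gap: 0.0435
grasp_force: 25.0
```

Call:
{"api": "servo_tool", "payload": {
  "motion": [
    [[0,0,0],[0,0,1],3.5],
    [[0,0,0],[0,0,4],3.5],
    [[0,0,0],[0,0,7.5],3.5],
    [[0,0,0],[0,0,11],3.5],
    [[0,0,0],[0,0,14],3.5]
  ]
}}

```text
time_s: 3.37
ee_pos: [0.6271, -0.1227, 0.1876]
orientation: [3.141, 0.001, 0.001]
wrist_force: [0.6, 0.3, -2.9]
finger_gap: 0.0435
grasp_force: 25.0
```

Call:
{"api": "servo_tool", "payload": {
  "motion": [
    [[0,0,0],[-1,-1,0],3.5],
    [[0,0,0],[-3,-3,0],3.5],
    [[0,0,0],[-5,-5,0],3.5],
    [[0,0,0],[-7.5,-7,0],3.5],
    [[0,0,0],[-10,-9,0],3.5]
  ]
}}

```text
time_s: 3.78
ee_pos: [0.5255, -0.2133, 0.1847]
orientation: [-3.142, -0.001, 0.001]
wrist_force: [1.1, -0.3, -4.0]
finger_gap: 0.0439
grasp_force: 25.0
```

Call:
{"api": "servo_tool", "payload": {
  "motion": [
    [[0,0,0],[-2.5,-2.3,0],3.5],
    [[0,0,0],[-5,-4.6,0],3.5],
    [[0,0,0],[-7,-6.8,0],3.5],
    [[0,0,0],[-8.7,-8.3,0],3.5],
    [[0,0,0],[-8.7,-8.3,0],3.5]
  ]
}}

```text
time_s: 4.2
ee_pos: [0.4371, -0.2974, 0.1846]
orientation: [-3.141, 0.003, 0.002]
wrist_force: [0.1, -0.1, -3.6]
finger_gap: 0.0438
grasp_force: 25.0
```

Call:
{"api": "servo_tool", "payload": {
  "motion": [
    [[0,0,0],[0,0,-2],3.5],
    [[0,0,0],[0,0,-5],3.5],
    [[0,0,0],[0,0,-8],3.5],
    [[0,0,0],[0,0,-10],3.5],
    [[0,0,0],[0,0,-10],3.5]
  ]
}}

```text
time_s: 4.62
ee_pos: [0.4379, -0.2938, 0.0812]
orientation: [-3.138, -0.001, 0.008]
wrist_force: [-0.8, 1.2, -3.9]
finger_gap: 0.0436
grasp_force: 25.0
```

```bash
python3 - <<'E'
from h import *
s=manip.read_state(); print(s['ee_pos'],s['grasp_force'],s['wrist_force'])
a=snap('scene','s2')[100:260,120:320]; b=snap('top','t2')[180:300,370:520]
o=np.zeros((500,790,3),np.uint8)
a=cv2.resize(a,(400,320),interpolation=cv2.INTER_CUBIC);b=cv2.resize(b,(375,300),interpolation=cv2.INTER_CUBIC)
o[:320,:400]=a;o[:300,410:785]=b;cv2.imwrite('pics/c2.png',o[:330,:,::-1])
E
```

```text
[ 0.43791453 -0.29384715  0.08124736] 24.998135268688202 [-0.80293068  1.17065735 -3.85722595]
```

View pics/c2.png

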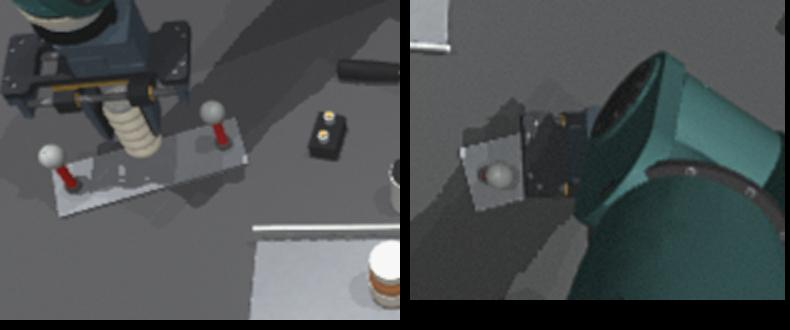

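The tall insulator hangs upright between the posts in the scene crop, with its bottom at ~(148,148). I'll settle and lower it.

Call:
{"api": "servo_tool", "payload": {
  "motion": [
    [[0,0,0],[0.3,-0.2,0],3.5],
    [[0,0,0],[0.3,-0.2,-1],3.5],
    [[0,0,0],[0.3,-0.2,-2],3.5],
    [[0,0,0],[0.3,-0.2,-3],3.5],
    [[0,0,0],[0.3,-0.2,-3],3.5]
  ]
}}

```text
time_s: 5.13
ee_pos: [0.4422, -0.297, 0.053]
orientation: [-3.14, -0.0, 0.003]
wrist_force: [-1.6, 0.3, -3.7]
finger_gap: 0.0435
grasp_force: 25.0
```

Call:
{"api": "servo_tool", "payload": {
  "motion": [
    [[0,0,0],[0,0,-0.4],3.5],
    [[0,0,0],[0,0,-0.8],3.5],
    [[0,0,0],[0,0,-1.0],3.5],
    [[0,0,0],[0,0,-1.0],3.5],
    [[0,0,0],[0,0,-1.0],3.5]
  ]
}}

```text
time_s: 5.55
ee_pos: [0.4433, -0.2977, 0.045]
orientation: [-3.142, -0.0, 0.0]
wrist_force: [0.1, 0.4, -1.5]
finger_gap: 0.0434
grasp_force: 25.0
```

Call:
{"api": "servo_tool", "payload": {
  "motion": [
    [[0,0,0],[-0.15,0.1,-0.1],3.5],
    [[0,0,0],[-0.15,0.1,-0.2],3.5],
    [[0,0,0],[-0.15,0.1,-0.2],3.5]
  ]
}}

```text
time_s: 5.8
ee_pos: [0.4416, -0.2966, 0.0429]
orientation: [3.142, 0.0, 0.0]
wrist_force: [-0.7, 1.1, -3.3]
finger_gap: 0.0435
grasp_force: 25.0
```

Call:
{"api": "servo_tool", "payload": {
  "motion": [
    [[0,0,0],[0,0,0],6.5],
    [[0,0,0],[0,0,0],6.5],
    [[0,0,0],[0,0,0],6.5],
    [[0,0,0],[0,0,0],6.5],
    [[0,0,0],[0,0,0],6.5]
  ]
}}

```text
time_s: 6.22
ee_pos: [0.4418, -0.2968, 0.043]
orientation: [3.141, 0.0, 0.0]
wrist_force: [-0.8, 0.2, 0.5]
finger_gap: 0.0648
grasp_force: 0.0
```

Call:
{"api": "servo_tool", "payload": {
  "motion": [
    [[0,0,0],[0,0,1],6.5],
    [[0,0,0],[0,0,4],6.5],
    [[0,0,0],[0,0,8],6.5],
    [[0,0,0],[0,0,12],6.5],
    [[0,0,0],[0,0,15],6.5]
  ]
}}

```text
time_s: 6.63
ee_pos: [0.4421, -0.297, 0.1967]
orientation: [3.14, 0.0, 0.003]
wrist_force: [1.1, -1.0, 0.6]
finger_gap: 0.0651
grasp_force: 0.0
```

Call:
{"api": "servo_tool", "payload": {
  "motion": [
    [[0,0,0],[0,3,0],5],
    [[0,0,0],[0,7,0],5],
    [[0,0,0],[0,11,0],5],
    [[0,0,0],[0,15,0],5],
    [[0,0,0],[0,19,0],5]
  ]
}}

```text
time_s: 7.05
ee_pos: [0.4413, -0.1051, 0.1938]
orientation: [3.141, -0.001, 0.001]
wrist_force: [1.0, 0.5, -0.3]
finger_gap: 0.0501
grasp_force: 0.0
```

Call:
{"api": "servo_tool", "payload": {
  "motion": [
    [[0,0,0],[0,4,0],5],
    [[0,0,0],[0,8,0],5],
    [[0,0,0],[0,12,0],5],
    [[0,0,0],[0,16,0],5],
    [[0,0,0],[0,20,0],5]
  ]
}}

```text
time_s: 7.47
ee_pos: [0.4413, 0.0953, 0.1939]
orientation: [-3.141, -0.0, -0.002]
wrist_force: [1.3, -0.5, 0.4]
finger_gap: 0.0499
grasp_force: 0.0
```

Call:
{"api": "servo_tool", "payload": {
  "motion": [
    [[0,0,0],[-0.2,1,-2],5],
    [[0,0,0],[-0.2,1,-4],5],
    [[0,0,0],[-0.2,1,-6],5],
    [[0,0,0],[-0.2,1,-6],5],
    [[0,0,0],[-0.2,1,-6],5]
  ]
}}

```text
time_s: 7.88
ee_pos: [0.4392, 0.1032, 0.1331]
orientation: [3.141, 0.0, -0.003]
wrist_force: [0.7, -0.3, 1.1]
finger_gap: 0.0503
grasp_force: 0.0
```

```bash
python3 - <<'E'
from h import *
s=manip.read_state(); print(s['ee_pos'],s['joints'])
a=snap('scene','s3')[90:250,120:440]; b=snap('top','t3')[190:300,270:520]
o=np.zeros((800,640,3),np.uint8)
a=cv2.resize(a,(640,320),interpolation=cv2.INTER_CUBIC);b=cv2.resize(b,(500,220),interpolation=cv2.INTER_CUBIC)
o[:320]=a;o[330:550,:500]=b;cv2.imwrite('pics/c3.png',o[:560,:,::-1])
E
```

```text
[0.43923694 0.10324932 0.13308051] [1.79201639e-01 1.12465883e-01 2.26223445e+00 2.43181943e-05
 7.68547275e-01 1.74968054e+00]
```

View pics/c3.png

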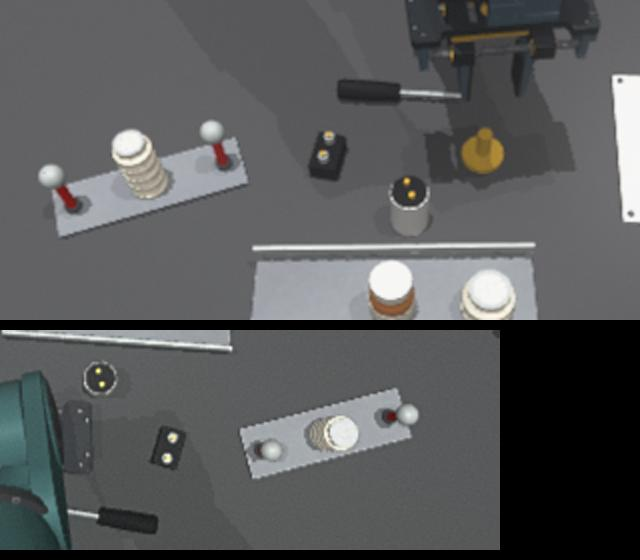

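Tall stands upright: its top face is at crop (131,146) in the scene view and (342,433) in the top view, between the balls. Now I grasp the stem.

Call:
{"api": "servo_tool", "payload": {
  "motion": [
    [[0,0,0],[0,0.05,-3],5],
    [[0,0,0],[0,0.05,-6],5],
    [[0,0,0],[0,0.05,-9],5],
    [[0,0,0],[0,0.05,-10.5],5],
    [[0,0,0],[0,0.05,-11.5],5]
  ]
}}

```text
time_s: 8.4
ee_pos: [0.4399, 0.1035, 0.0174]
orientation: [3.142, -0.001, -0.001]
wrist_force: [0.6, 0.1, 1.0]
finger_gap: 0.05
grasp_force: 0.0
```

Call:
{"api": "servo_tool", "payload": {
  "motion": [
    [[0,0,0],[0,0,0],5],
    [[0,0,0],[0,0,0],1],
    [[0,0,0],[0,0,0],1],
    [[0,0,0],[0,0,0],1],
    [[0,0,0],[0,0,0],1]
  ]
}}

```text
time_s: 8.82
ee_pos: [0.4405, 0.1039, 0.019]
orientation: [-3.141, -0.0, -0.003]
wrist_force: [-0.4, -0.1, -0.2]
finger_gap: 0.026
grasp_force: 0.0
```

Call:
{"api": "servo_tool", "payload": {
  "motion": [
    [[0,0,0],[0,0,0],1],
    [[0,0,0],[0,0,0],1],
    [[0,0,0],[0,0,0],1],
    [[0,0,0],[0,0,0],1]
  ]
}}

```text
time_s: 9.15
ee_pos: [0.4402, 0.1039, 0.0185]
orientation: [-3.141, -0.0, -0.001]
wrist_force: [-1.4, -1.5, 11.1]
finger_gap: 0.0176
grasp_force: 25.0
```

```bash
python3 - <<'E'
from h import *
np.set_printoptions(precision=4,suppress=True)
ct=imaging.get_calibration('top');cs=imaging.get_calibration('scene')
T=lambda a,b:(270+a/2-.25,190+b/2-.25)
S=lambda a,b:(120+a/2-.25,90+b/2-.25)
for n,a,b in [('tall',(342,103),(131,146)),('b1',(271,121),(211,131)),('b2',(407,84),(52,176))]: print(n,tri(ct,T(*a),cs,S(*b)))
print(manip.read_state()['ee_pos'],manip.read_state()['finger_gap'],manip.read_state()['grasp_force'])
E
```

```text
tall (array([ 0.4402, -0.2954,  0.0871]), np.float64(0.0011981500181747699))
b1 (array([ 0.4196, -0.2092,  0.0744]), np.float64(0.0011483683825855065))
b2 (array([ 0.4627, -0.3832,  0.0751]), np.float64(0.0005380490503978054))
[0.4402 0.1039 0.0185] 0.017615416052450254 25.001454055309296
```

Call:
{"api": "servo_tool", "payload": {
  "motion": [
    [[0,0,0],[0,0,1],1],
    [[0,0,0],[0,0,4.5],1],
    [[0,0,0],[0,0,8.5],1],
    [[0,0,0],[0,0,12.5],1],
    [[0,0,0],[0,0,16],1]
  ]
}}

```text
time_s: 9.57
ee_pos: [0.4393, 0.1037, 0.1808]
orientation: [-3.141, -0.0, -0.001]
wrist_force: [1.4, 0.9, -1.7]
finger_gap: 0.0174
grasp_force: 25.0
```

Call:
{"api": "servo_tool", "payload": {
  "motion": [
    [[0,0,0],[0,-2,0],1],
    [[0,0,0],[0,-5.5,0],1],
    [[0,0,0],[0,-9.5,0],1],
    [[0,0,0],[0,-13.5,0],1],
    [[0,0,0],[0,-17.5,0],1]
  ]
}}

```text
time_s: 9.98
ee_pos: [0.4391, -0.0727, 0.1787]
orientation: [3.141, 0.002, 0.001]
wrist_force: [0.8, 0.4, -0.9]
finger_gap: 0.0174
grasp_force: 25.0
```

Call:
{"api": "servo_tool", "payload": {
  "motion": [
    [[0,0,0],[0,-4,0],1],
    [[0,0,0],[0,-8,0],1],
    [[0,0,0],[0,-12,0],1],
    [[0,0,0],[0,-15.5,0],1],
    [[0,0,0],[0,-18.5,0],1]
  ]
}}

```text
time_s: 10.4
ee_pos: [0.4391, -0.2585, 0.1786]
orientation: [3.141, -0.001, 0.0]
wrist_force: [-0.0, 0.4, -1.5]
finger_gap: 0.0175
grasp_force: 25.0
```

Call:
{"api": "servo_tool", "payload": {
  "motion": [
    [[0,0,0],[0.2,-2.5,0],1],
    [[0,0,0],[0.2,-4,0],1],
    [[0,0,0],[0.2,-4,0],1],
    [[0,0,0],[0.2,-4,0],1],
    [[0,0,0],[0.2,-4,0],1]
  ]
}}

```text
time_s: 10.82
ee_pos: [0.4414, -0.2952, 0.1779]
orientation: [-3.141, -0.001, 0.001]
wrist_force: [-0.8, 0.7, -1.8]
finger_gap: 0.0173
grasp_force: 25.0
```

```bash
python3 - <<'E'
from h import *
s=manip.read_state(); print(s['ee_pos'],s['grasp_force'],s['wrist_force'])
a=snap('scene','s4')[90:220,120:280]
cv2.imwrite('pics/c4.png',cv2.resize(a[:,:,::-1],None,fx=3,fy=3,interpolation=cv2.INTER_CUBIC))
E
```

```text
[ 0.44140311 -0.29519365  0.17790305] 24.999194741249084 [-0.77752775  0.66432116 -1.79856672]
```

View pics/c4.png

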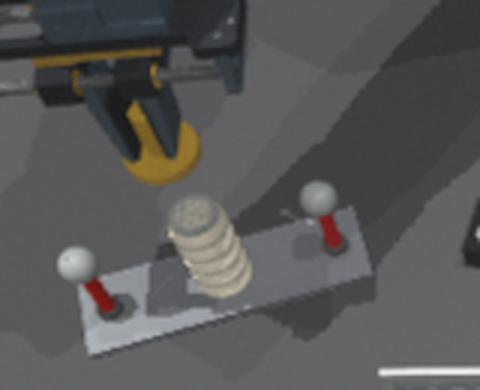

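The electrode is held level, its disc at crop (161,150), above the tall top at (198,216). I lower it, slowly at the end.

Call:
{"api": "servo_tool", "payload": {
  "motion": [
    [[0,0,0],[0.05,-0.1,-1.5],1],
    [[0,0,0],[0.05,-0.1,-3],1],
    [[0,0,0],[0.05,-0.1,-4.5],1],
    [[0,0,0],[0.05,-0.1,-5.6],1],
    [[0,0,0],[0.05,-0.1,-5.6],1]
  ]
}}

```text
time_s: 11.28
ee_pos: [0.4413, -0.2957, 0.1201]
orientation: [-3.14, -0.002, 0.004]
wrist_force: [-0.9, -0.2, -3.0]
finger_gap: 0.0176
grasp_force: 25.0
```

```bash
python3 - <<'E'
from h import *
s=manip.read_state(); print(s['ee_pos'],s['grasp_force'],s['wrist_force'])
a=snap('scene','s5')[90:220,120:280]
cs=imaging.get_calibration('scene')
e=s['ee_pos']
for x in (0,-.0013): print((proj(cs,[e[0]+x,e[1],e[2]-.0185+.01])-[120,90])*3)
print((proj(cs,[.4415,-.2965,.093])-[120,90])*3)
cv2.imwrite('pics/c5.png',cv2.resize(a[:,:,::-1],None,fx=3,fy=3,interpolation=cv2.INTER_CUBIC))
E
```

```text
[ 0.44128543 -0.29565833  0.1200658 ] 24.99929666519165 [-0.93843609 -0.16359186 -2.99811398]
[183.97426381 199.74542623]
[184.10610706 198.2907593 ]
[190.75193652 215.11027259]
```

View pics/c5.png

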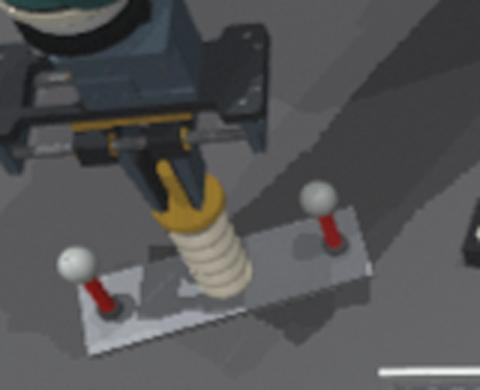

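The disc is at (187,203), right over the tall body, with at most ~2 mm of sideways error. I continue down.

Call:
{"api": "servo_tool", "payload": {
  "motion": [
    [[0,0,0],[0,0.1,-0.3],1],
    [[0,0,0],[0,0.1,-0.6],1],
    [[0,0,0],[0,0.1,-0.9],1],
    [[0,0,0],[0,0.1,-0.9],1],
    [[0,0,0],[0,0.1,-0.9],1]
  ]
}}

```text
time_s: 11.75
ee_pos: [0.4422, -0.2962, 0.113]
orientation: [3.142, 0.0, 0.0]
wrist_force: [-1.4, 0.9, -1.9]
finger_gap: 0.0177
grasp_force: 25.0
```

Call:
{"api": "servo_tool", "payload": {
  "motion": [
    [[0,0,0],[0,0,-0.1],1],
    [[0,0,0],[0,0,-0.15],1],
    [[0,0,0],[0,0,-0.15],1],
    [[0,0,0],[0,0,-0.15],1]
  ]
}}

```text
time_s: 12.08
ee_pos: [0.4423, -0.2963, 0.1116]
orientation: [3.141, 0.0, 0.0]
wrist_force: [0.2, -0.2, -0.4]
finger_gap: 0.0174
grasp_force: 25.0
```

Call:
{"api": "servo_tool", "payload": {
  "motion": [
    [[0,0,0],[0,0,0],5],
    [[0,0,0],[0,0,0],5],
    [[0,0,0],[0,0,0],5],
    [[0,0,0],[0,0,0],5],
    [[0,0,0],[0,0,0],5]
  ]
}}

```text
time_s: 12.5
ee_pos: [0.4422, -0.2962, 0.1115]
orientation: [3.142, 0.0, 0.0]
wrist_force: [-0.1, -0.0, -0.0]
finger_gap: 0.048
grasp_force: 0.0
```

Call:
{"api": "servo_tool", "payload": {
  "motion": [
    [[0,0,0],[0,0,1],5],
    [[0,0,0],[0,0,3],5],
    [[0,0,0],[0,0,5],5],
    [[0,0,0],[0,0,7],5],
    [[0,0,0],[0,0,10],5]
  ]
}}

```text
time_s: 12.92
ee_pos: [0.4414, -0.2956, 0.2118]
orientation: [-3.14, -0.0, 0.003]
wrist_force: [-0.1, -0.4, 0.2]
finger_gap: 0.0499
grasp_force: 0.0
```

Call:
{"api": "servo_tool", "payload": {
  "motion": [
    [[0,0,0],[1.5,2.5,0],8],
    [[0,0,0],[3.4,6,0],8],
    [[0,0,0],[5.3,9.5,0],8],
    [[0,0,0],[7.2,13,0],8],
    [[0,0,0],[9,16.5,0],8]
  ]
}}

```text
time_s: 13.33
ee_pos: [0.533, -0.1295, 0.2125]
orientation: [3.141, -0.0, 0.002]
wrist_force: [1.4, -0.3, -0.3]
finger_gap: 0.0789
grasp_force: 0.0
```

Call:
{"api": "servo_tool", "payload": {
  "motion": [
    [[0,0,0],[2,3.5,0],8],
    [[0,0,0],[4,7,0],8],
    [[0,0,0],[6,10.5,0],8],
    [[0,0,0],[8,14,0],8],
    [[0,0,0],[10,17.5,0],8]
  ]
}}

```text
time_s: 13.75
ee_pos: [0.6329, 0.0459, 0.2123]
orientation: [-3.142, -0.001, -0.001]
wrist_force: [0.2, -1.1, 0.7]
finger_gap: 0.0799
grasp_force: 0.0
```

Call:
{"api": "servo_tool", "payload": {
  "motion": [
    [[0,0,0],[1.4,3.2,0],8],
    [[0,0,0],[1.4,3.2,0],8],
    [[0,0,0],[1.4,3.2,-3],8],
    [[0,0,0],[1.4,3.2,-6],8],
    [[0,0,0],[1.4,3.2,-6],8]
  ]
}}

```text
time_s: 14.17
ee_pos: [0.6432, 0.0757, 0.1471]
orientation: [3.141, 0.001, -0.01]
wrist_force: [-1.2, -0.1, -1.1]
finger_gap: 0.0797
grasp_force: 0.0
```

```bash
python3 - <<'E'
from h import *
s=manip.read_state(); print(s['ee_pos'],s['wrist_force'])
a=snap('scene','s6')[90:260,120:400]
cv2.imwrite('pics/c6.png',cv2.resize(a[:,:,::-1],None,fx=2.8,fy=2.8,interpolation=cv2.INTER_CUBIC))
E
```

```text
[0.64322879 0.07567622 0.14708835] [-1.16339202 -0.0739807  -1.14913104]
```

View pics/c6.png

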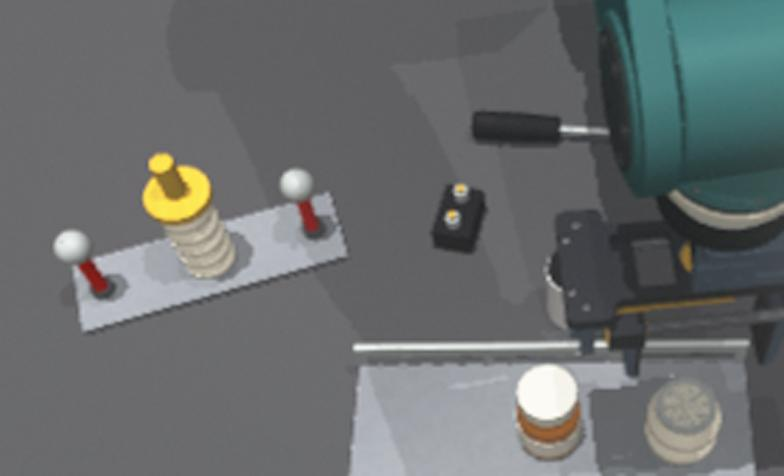

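The electrode sits stem-up on the tall one, its disc at (177,193) over the body. I descend on the short insulator.

Call:
{"api": "servo_tool", "payload": {
  "motion": [
    [[0,0,0],[0.1,0,-3],8],
    [[0,0,0],[0.1,0,-6],8],
    [[0,0,0],[0.1,0,-9],8],
    [[0,0,0],[0.1,0,-11.5],8],
    [[0,0,0],[0.1,0,-12],8]
  ]
}}

```text
time_s: 14.63
ee_pos: [0.6461, 0.0754, 0.0298]
orientation: [3.141, -0.0, -0.005]
wrist_force: [-1.5, -0.5, 0.0]
finger_gap: 0.0799
grasp_force: 0.0
```

Call:
{"api": "servo_tool", "payload": {
  "motion": [
    [[0,0,0],[0,0,0],8],
    [[0,0,0],[0,0,0],4.5],
    [[0,0,0],[0,0,0],4.5],
    [[0,0,0],[0,0,0],4.5],
    [[0,0,0],[0,0,0],4.5]
  ]
}}

```text
time_s: 15.05
ee_pos: [0.6481, 0.0759, 0.033]
orientation: [-3.141, -0.0, -0.003]
wrist_force: [-0.3, 3.0, 2.7]
finger_gap: 0.0558
grasp_force: 1.6
```

Call:
{"api": "servo_tool", "payload": {
  "motion": [
    [[0,0,0],[0,0,0],4.5],
    [[0,0,0],[0,0,0],4.5],
    [[0,0,0],[0,0,0],4.5],
    [[0,0,0],[0,0,0],4.5]
  ]
}}

```text
time_s: 15.38
ee_pos: [0.6481, 0.0759, 0.033]
orientation: [-3.141, -0.0, -0.003]
wrist_force: [-1.9, -0.6, 11.5]
finger_gap: 0.0557
grasp_force: 25.0
```

Call:
{"api": "servo_tool", "payload": {
  "motion": [
    [[0,0,0],[0,0,1],4.5],
    [[0,0,0],[0,0,4],4.5],
    [[0,0,0],[0,0,7],4.5],
    [[0,0,0],[0,0,10],4.5],
    [[0,0,0],[0,0,12],4.5]
  ]
}}

```text
time_s: 15.8
ee_pos: [0.6478, 0.0759, 0.1549]
orientation: [-3.141, -0.0, -0.004]
wrist_force: [1.0, -0.3, -2.2]
finger_gap: 0.0555
grasp_force: 25.0
```

Call:
{"api": "servo_tool", "payload": {
  "motion": [
    [[0,0,0],[-1,1.5,0],4.5],
    [[0,0,0],[-2.8,4.5,0],4.5],
    [[0,0,0],[-4.6,7.5,0],4.5],
    [[0,0,0],[-6.5,10.5,0],4.5],
    [[0,0,0],[-8.5,13.7,0],4.5]
  ]
}}

```text
time_s: 16.22
ee_pos: [0.5605, 0.2139, 0.1513]
orientation: [3.141, -0.001, -0.001]
wrist_force: [0.2, 0.5, -2.3]
finger_gap: 0.0556
grasp_force: 25.0
```

Call:
{"api": "servo_tool", "payload": {
  "motion": [
    [[0,0,0],[-2,3.2,0],4.5],
    [[0,0,0],[-4,6.4,0],4.5],
    [[0,0,0],[-5.7,9.2,0],4.5],
    [[0,0,0],[-5.7,9.2,-2],4.5],
    [[0,0,0],[-5.7,9.2,-4],4.5]
  ]
}}

```text
time_s: 16.63
ee_pos: [0.504, 0.3069, 0.1118]
orientation: [-3.141, -0.005, -0.002]
wrist_force: [0.4, -0.6, -2.7]
finger_gap: 0.056
grasp_force: 25.0
```

Call:
{"api": "servo_tool", "payload": {
  "motion": [
    [[0,0,0],[0,0,-2],4.5],
    [[0,0,0],[0,0,-4],4.5],
    [[0,0,0],[0,0,-6],4.5],
    [[0,0,0],[0,0,-6],4.5],
    [[0,0,0],[0,0,-6],4.5]
  ]
}}

```text
time_s: 17.05
ee_pos: [0.5041, 0.3045, 0.0509]
orientation: [3.14, 0.001, -0.003]
wrist_force: [0.0, -0.1, -3.2]
finger_gap: 0.0553
grasp_force: 25.0
```

```bash
python3 - <<'E'
from h import *
s=manip.read_state(); print(s['ee_pos'],s['grasp_force'],s['wrist_force'])
a=snap('scene','s7')[90:260,330:500];b=snap('top','t7')[190:300,170:330]
a=cv2.resize(a,(425,425),interpolation=cv2.INTER_CUBIC);b=cv2.resize(b,(352,242),interpolation=cv2.INTER_CUBIC)
o=np.zeros((425,790,3),np.uint8);o[:,:425]=a;o[:242,435:787]=b
cv2.imwrite('pics/c7.png',o[:,:,::-1])
E
```

```text
[0.50407082 0.30453508 0.05086419] 24.99931365251541 [ 0.00492162 -0.1145367  -3.21226409]
```

View pics/c7.png

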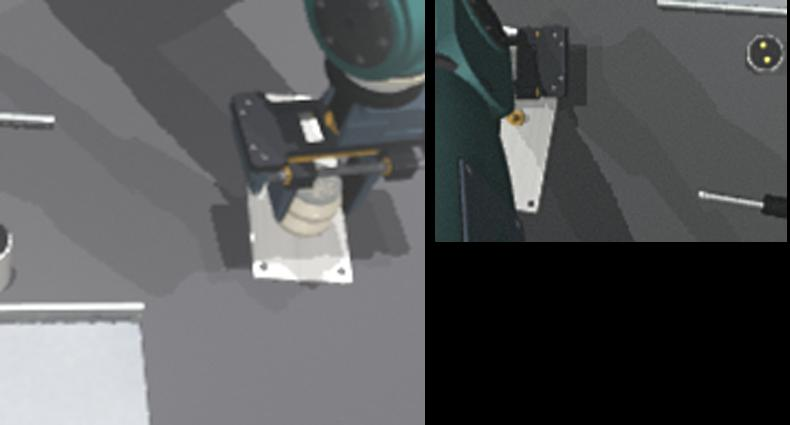

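The short insulator is held over the far half of the plate, its bottom at ~(308,232) on the centre line. I lower it.

Call:
{"api": "servo_tool", "payload": {
  "motion": [
    [[0,0,0],[0.05,0,-0.7],4.5],
    [[0,0,0],[0.05,0,-1.4],4.5],
    [[0,0,0],[0.05,0,-2],4.5],
    [[0,0,0],[0.05,0,-2.4],4.5],
    [[0,0,0],[0.05,0,-2.4],4.5]
  ]
}}

```text
time_s: 17.57
ee_pos: [0.5056, 0.3046, 0.0268]
orientation: [3.141, 0.0, -0.001]
wrist_force: [0.3, 0.3, -3.6]
finger_gap: 0.0554
grasp_force: 25.0
```

Call:
{"api": "servo_tool", "payload": {
  "motion": [
    [[0,0,0],[0,0,0],4.5],
    [[0,0,0],[0,0,0],4.5]
  ]
}}

```text
time_s: 17.73
ee_pos: [0.5057, 0.3048, 0.0273]
orientation: [3.142, 0.0, -0.0]
wrist_force: [0.6, 0.0, -2.8]
finger_gap: 0.0557
grasp_force: 25.0
```

Call:
{"api": "servo_tool", "payload": {
  "motion": [
    [[0,0,0],[0,0,-0.05],7.5],
    [[0,0,0],[0,0,-0.05],7.5],
    [[0,0,0],[0,0,-0.05],7.5],
    [[0,0,0],[0,0,-0.05],7.5],
    [[0,0,0],[0,0,-0.05],7.5]
  ]
}}

```text
time_s: 18.15
ee_pos: [0.5058, 0.3049, 0.0271]
orientation: [-3.141, -0.0, -0.0]
wrist_force: [-0.3, 0.2, 0.2]
finger_gap: 0.0749
grasp_force: 0.0
```

Call:
{"api": "servo_tool", "payload": {
  "motion": [
    [[0,0,0],[0,0,1],7.5],
    [[0,0,0],[0,0,4],7.5],
    [[0,0,0],[0,0,7.5],7.5],
    [[0,0,0],[0,0,11],7.5],
    [[0,0,0],[0,0,13],7.5]
  ]
}}

```text
time_s: 18.57
ee_pos: [0.5068, 0.3054, 0.1613]
orientation: [-3.14, -0.0, -0.005]
wrist_force: [0.8, 1.2, 1.3]
finger_gap: 0.0751
grasp_force: 0.0
```

Call:
{"api": "servo_tool", "payload": {
  "motion": [
    [[0,0,0],[0,-3,0],7.5],
    [[0,0,0],[0,-7,0],7.5],
    [[0,0,0],[0.5,-11,0],7.5],
    [[0,0,0],[1,-15,0],7.5],
    [[0,0,0],[1.2,-19,0],7.5]
  ]
}}

```text
time_s: 18.98
ee_pos: [0.5179, 0.1132, 0.158]
orientation: [-3.141, -0.001, -0.002]
wrist_force: [0.8, -0.4, 0.7]
finger_gap: 0.075
grasp_force: 0.0
```

Call:
{"api": "servo_tool", "payload": {
  "motion": [
    [[0,0,0],[0,-4,0],7.5],
    [[0,0,0],[0,-7.5,0],7.5],
    [[0,0,0],[0,-10.8,0],7.5],
    [[0,0,0],[0,-10.8,0],7.5],
    [[0,0,0],[0,-10.8,0],7.5]
  ]
}}

```text
time_s: 19.4
ee_pos: [0.5178, 0.0055, 0.1576]
orientation: [-3.142, 0.004, -0.001]
wrist_force: [0.4, 0.6, -0.4]
finger_gap: 0.075
grasp_force: 0.0
```

```bash
python3 - <<'E'
from h import *
s=manip.read_state(); print(s['ee_pos'],s['grasp_force'],s['wrist_force'])
a=snap('scene','s8')[90:260,280:500];b=snap('top','t8')[190:300,170:330]
a=cv2.resize(a,(440,340),interpolation=cv2.INTER_CUBIC);b=cv2.resize(b,(320,220),interpolation=cv2.INTER_CUBIC)
o=np.zeros((340,790,3),np.uint8);o[:,:440]=a;o[:220,450:770]=b
cv2.imwrite('pics/c8.png',o[:,:,::-1])
E
```

```text
[0.51779138 0.00553465 0.15764506] 0.0 [ 0.3847639   0.59100308 -0.35617568]
```

View pics/c8.png

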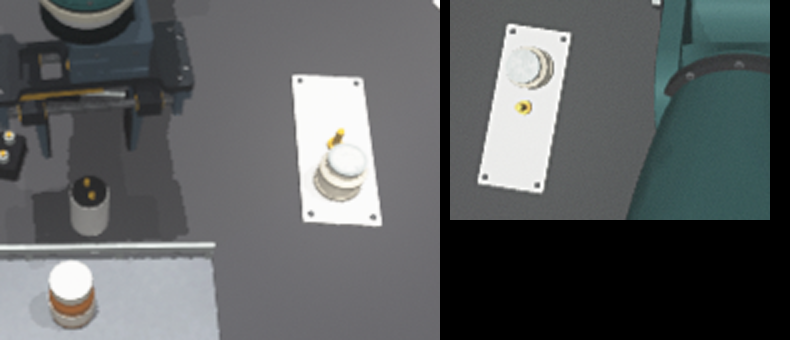

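The short insulator stands behind the stud on the plate: top face at (346,159) in the scene view, (524,66) in the top view. The can is below the gripper at (90,190). I grasp the can and check the short one's position.

Call:
{"api": "servo_tool", "payload": {
  "motion": [
    [[0,0,0],[0,0,-3],7.5],
    [[0,0,0],[0,0,-6],7.5],
    [[0,0,0],[0,0,-9],7.5],
    [[0,0,0],[0,0,-12],7.5],
    [[0,0,0],[0,0,-13],7.5]
  ]
}}

```text
time_s: 19.92
ee_pos: [0.5157, 0.0082, 0.0237]
orientation: [-3.141, -0.003, 0.007]
wrist_force: [-1.4, 0.2, -0.1]
finger_gap: 0.0749
grasp_force: 0.0
```

Call:
{"api": "servo_tool", "payload": {
  "motion": [
    [[0,0,0],[0,0,0],7.5],
    [[0,0,0],[0,0,0],3.5],
    [[0,0,0],[0,0,0],3.5],
    [[0,0,0],[0,0,0],3.5],
    [[0,0,0],[0,0,0],3.5]
  ],
  "force": 20
}}

```text
time_s: 20.33
ee_pos: [0.5187, 0.0069, 0.0283]
orientation: [3.142, 0.001, 0.004]
wrist_force: [-0.1, 0.8, 0.3]
finger_gap: 0.0511
grasp_force: 0.0
```

Call:
{"api": "servo_tool", "payload": {
  "motion": [
    [[0,0,0],[0,0,0],3.5],
    [[0,0,0],[0,0,0],3.5],
    [[0,0,0],[0,0,0],3.5],
    [[0,0,0],[0,0,0],3.5]
  ]
}}

```text
time_s: 20.67
ee_pos: [0.5183, 0.0068, 0.0278]
orientation: [-3.142, -0.0, -0.002]
wrist_force: [-2.2, 0.3, 11.5]
finger_gap: 0.0437
grasp_force: 20.0
```

```bash
python3 - <<'E'
from h import *
ct=imaging.get_calibration('top');cs=imaging.get_calibration('scene')
p,e=tri(ct,(170+74/2,190+66/2),cs,(280+346/2,90+159/2)); print(p,e)
y=-.176; d=p[:2]-[.449,.315]; print(d@[np.cos(y),np.sin(y)],d@[-np.sin(y),np.cos(y)])
E
```

```text
[0.50148813 0.30328334 0.05445331] 0.0018283329911361384
0.0537287976187363 -0.0023453707388587214
```

Call:
{"api": "servo_tool", "payload": {
  "motion": [
    [[0,0,0],[0,0,1],3.5],
    [[0,0,0],[0,0,4],3.5],
    [[0,0,0],[0,0,7],3.5],
    [[0,0,0],[0,0,10],3.5],
    [[0,0,0],[0,0,12],3.5]
  ]
}}

```text
time_s: 21.08
ee_pos: [0.5183, 0.0068, 0.1502]
orientation: [3.142, 0.0, 0.004]
wrist_force: [0.1, -0.7, -0.6]
finger_gap: 0.0436
grasp_force: 20.0
```

Call:
{"api": "servo_tool", "payload": {
  "motion": [
    [[0,0,0],[-0.7,1.8,0],3.5],
    [[0,0,0],[-2,5.2,0],3.5],
    [[0,0,0],[-3.4,8.8,0],3.5],
    [[0,0,0],[-4.8,12.4,0],3.5],
    [[0,0,0],[-6.2,16,0],3.5]
  ]
}}

```text
time_s: 21.5
ee_pos: [0.4548, 0.168, 0.1478]
orientation: [-3.141, 0.001, -0.001]
wrist_force: [1.1, 0.5, -1.3]
finger_gap: 0.0436
grasp_force: 20.0
```

Call:
{"api": "servo_tool", "payload": {
  "motion": [
    [[0,0,0],[-1.4,3.6,0],3.5],
    [[0,0,0],[-2.8,7.2,0],3.5],
    [[0,0,0],[-4.2,10.8,0],3.5],
    [[0,0,0],[-5.4,14,0],3.5],
    [[0,0,0],[-6.1,15.8,0],3.5]
  ]
}}

```text
time_s: 21.92
ee_pos: [0.3934, 0.3274, 0.1478]
orientation: [-3.141, -0.003, -0.001]
wrist_force: [0.6, -0.4, -1.5]
finger_gap: 0.0436
grasp_force: 20.0
```

Call:
{"api": "servo_tool", "payload": {
  "motion": [
    [[0,0,0],[0,0,-1],3.5],
    [[0,0,0],[0,0,-4],3.5],
    [[0,0,0],[0,0,-7],3.5],
    [[0,0,0],[0,0,-9],3.5],
    [[0,0,0],[0,0,-9],3.5]
  ]
}}

```text
time_s: 22.33
ee_pos: [0.3927, 0.3227, 0.0537]
orientation: [3.138, -0.0, -0.007]
wrist_force: [-1.0, -0.3, -2.0]
finger_gap: 0.0437
grasp_force: 20.0
```

Call:
{"api": "servo_tool", "payload": {
  "motion": [
    [[0,0,0],[0,0,0],3.5],
    [[0,0,0],[0,0,0],3.5]
  ]
}}

```text
time_s: 22.5
ee_pos: [0.3954, 0.3249, 0.0582]
orientation: [-3.141, 0.0, -0.001]
wrist_force: [0.4, 0.1, -0.4]
finger_gap: 0.0436
grasp_force: 20.0
```

Call:
{"api": "servo_tool", "payload": {
  "motion": [
    [[0,0,0],[0,0,-0.8],3.5],
    [[0,0,0],[0,0,-1.5],3.5],
    [[0,0,0],[0,0,-2.1],3.5],
    [[0,0,0],[0,0,-2.4],3.5],
    [[0,0,0],[0,0,-2.4],3.5]
  ]
}}

```text
time_s: 22.92
ee_pos: [0.3948, 0.3248, 0.0327]
orientation: [3.141, 0.001, -0.0]
wrist_force: [-0.2, -0.3, -0.4]
finger_gap: 0.0437
grasp_force: 20.0
```

Call:
{"api": "servo_tool", "payload": {
  "motion": [
    [[0,0,0],[0,0,0],3.5],
    [[0,0,0],[0,0,0],3.5]
  ]
}}

```text
time_s: 23.08
ee_pos: [0.3947, 0.3248, 0.0328]
orientation: [3.142, 0.0, -0.0]
wrist_force: [-1.0, 0.1, -1.4]
finger_gap: 0.0439
grasp_force: 20.0
```

Call:
{"api": "servo_tool", "payload": {
  "motion": [
    [[0,0,0],[0,0,-0.05],6.5],
    [[0,0,0],[0,0,-0.05],6.5],
    [[0,0,0],[0,0,-0.05],6.5],
    [[0,0,0],[0,0,-0.05],6.5],
    [[0,0,0],[0,0,-0.05],6.5]
  ]
}}

```text
time_s: 23.5
ee_pos: [0.3948, 0.3248, 0.0325]
orientation: [-3.142, -0.0, -0.0]
wrist_force: [-0.4, -0.1, -0.2]
finger_gap: 0.0648
grasp_force: 0.0
```

Call:
{"api": "servo_tool", "payload": {
  "motion": [
    [[0,0,0],[0,0,1],6.5],
    [[0,0,0],[0,0,4],6.5],
    [[0,0,0],[0,0,7.5],6.5],
    [[0,0,0],[0,0,11],6.5],
    [[0,0,0],[0,0,14],6.5]
  ]
}}

```text
time_s: 23.92
ee_pos: [0.3948, 0.3249, 0.1753]
orientation: [-3.141, -0.0, -0.001]
wrist_force: [0.1, 0.6, -0.5]
finger_gap: 0.0652
grasp_force: 0.0
```

Call:
{"api": "servo_tool", "payload": {
  "motion": [
    [[0,0,0],[1.5,-4,0],6.5],
    [[0,0,0],[3,-8,0],6.5],
    [[0,0,0],[4,-12,0],6.5],
    [[0,0,0],[5,-16,0],6.5],
    [[0,0,0],[6,-19,0],6.5]
  ]
}}

```text
time_s: 24.33
ee_pos: [0.4546, 0.1324, 0.1733]
orientation: [-3.142, -0.0, -0.001]
wrist_force: [0.9, 0.1, -0.3]
finger_gap: 0.0654
grasp_force: 0.0
```

Call:
{"api": "servo_tool", "payload": {
  "motion": [
    [[0,0,0],[0,-4,0],6.5],
    [[0,0,0],[0,-8,0],6.5],
    [[0,0,0],[0,-12,0],6.5],
    [[0,0,0],[0,-12,0],6.5],
    [[0,0,0],[0,-12,0],6.5]
  ]
}}

```text
time_s: 24.75
ee_pos: [0.4547, 0.0131, 0.1731]
orientation: [-3.142, 0.006, -0.001]
wrist_force: [-0.5, 0.4, -0.4]
finger_gap: 0.0648
grasp_force: 0.0
```

```bash
python3 - <<'E'
from h import *
s=manip.read_state(); print(s['ee_pos'],s['grasp_force'],s['wrist_force'])
a=snap('scene','s9')[90:260,120:500];b=snap('top','t9')[190:300,170:520]
a=cv2.resize(a,(760,340),interpolation=cv2.INTER_CUBIC);b=cv2.resize(b,(700,220),interpolation=cv2.INTER_CUBIC)
o=np.zeros((560,760,3),np.uint8);o[:340]=a;o[340:,:700]=b
cv2.imwrite('pics/c9.png',o[:,:,::-1])
E
```

```text
[0.45471929 0.0131441  0.17311907] 0.0 [-0.52188843  0.40067408 -0.37749896]
```

View pics/c9.png

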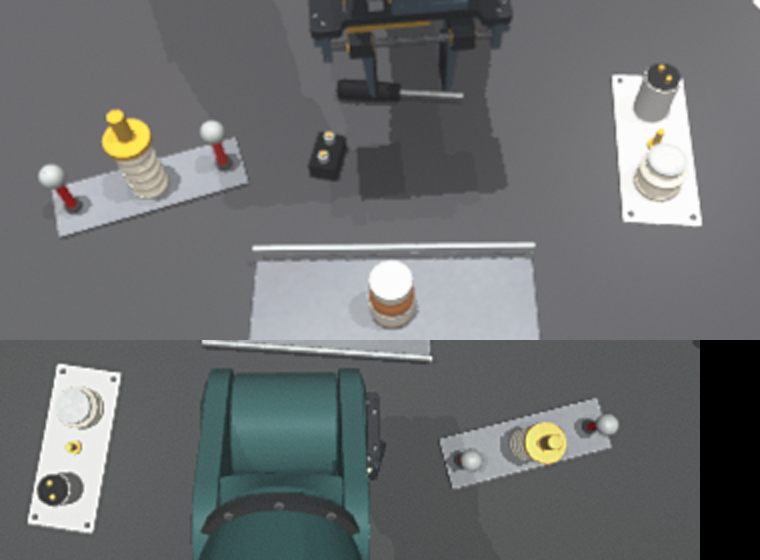

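All four are placed. In scene / top crop pixels, the can top is at (663,77) / (54,150), the disc at (127,138) / (546,103) and the stem top at (116,117) / (555,101). Last check by triangulation.

```bash
python3 - <<'E'
from h import *
ct=imaging.get_calibration('top');cs=imaging.get_calibration('scene')
for n,t,s in [('can',(54,150),(663,77)),('short',(74,66),(664,160)),('disc',(546,103),(127,138)),('stem',(553,101),(116,117))]:
    p,e=tri(ct,(170+t[0]/2-.25,190+t[1]/2-.25),cs,(120+s[0]/2-.25,90+s[1]/2-.25)); print(n,p.round(4),round(e,4))
    y=-.176; d=p[:2]-[.449,.315]; print((d@[np.cos(y),np.sin(y)]).round(4),(d@[-np.sin(y),np.cos(y)]).round(4))
E
```

```text
can [0.3944 0.3239 0.0694] 0.0022
-0.0554 -0.0008
short [0.5018 0.3022 0.0543] 0.0017
0.0542 -0.0034
disc [ 0.4399 -0.2956  0.1017] 0.0018
0.0979 -0.6028
stem [ 0.4417 -0.2934  0.1411] 0.0008
0.0993 -0.6003
```

Everything is within tolerance, so I hand it in.

```bash
python3 -c "
from plant import job; print(job.job_done())"
```

```text
the job is handed in; nothing more can be done
None
```

The layout is done and handed in: by my camera measurements all four pieces stand upright within about 4 mm of their targets, and I saw no sign of the jar or terminal block moving; the hand-in returned no verdict.

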